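# Couple the blow-off nozzle to the bench air outlet

### The job

Take the wooden-gripped air nozzle from the rack and stand it foot down in the mouth of the free bench coupler (not the one carrying the gauge), then push the coupler's spring sleeve fully back (down) by its round knob so that the nozzle drops fully home, and let the sleeve spring forward to lock it. Leave the nozzle upright and locked, with the sleeve all the way forward (up).

Things in the scene. Friction and masses are not known exactly. Their poses are not given: they have to be found in the camera images.
- nozzle: Upright round air nozzle, 130 mm, 0.2 kg. Origin: centre of its underside, z up. Brass foot 27 mm wide to 72 mm, plain wooden grip 28 mm wide from 72 to 112 mm (hold here), steel cone on top. Stands 26 mm deep in a hole of a dark rack 36 mm high, beside a dome-capped and a barbed plug (both unwanted, up to 120 mm high, 60 mm apart along its y axis). Fingers have room along its x axis.
- mouth (a point): Centre of the upper rim, 92 mm high, of the free upright coupler; its flared mouth is 54 mm wide, narrowing to a 30 mm bore. With the sleeve forward the nozzle stands on pawls inside, its underside 50 mm below this point; once the sleeve is drawn back it drops by its weight to 76 mm below. The other coupler, with a round gauge on top (164 mm high), is occupied.
- sleeve_pad (a point): Centre of the flat top of the knob (32 mm wide, 18 mm high) on the side arm of the free coupler's sleeve, 85 mm sideways from the bore's axis, 95 mm above the bench when the sleeve is forward. It moves straight down with the sleeve: press it from above.
- sleeve (a joint): How far the free coupler's sleeve is drawn back (down), in m: 0 forward, 0.016 fully back at its stop. A spring returns it, 5 N at the start to 8 N fully back. The pawls clear the bore beyond 0.011 and close into the nozzle's neck when the sleeve springs forward.
There are look-alikes about, which are no part of the job. Leave any purple look-alike of the nozzle alone.

How it is judged:
By the outcome, as a careful person would: the job done as asked, in the order asked, and still so for the second after the job is handed in, with the robot touching nothing.
It also fails if it takes over 45 s, if anything falls off the work surface, if the arm or the gripper's body presses on something with over 40 N, if the wrist force passes 120 N, or if a joint passes its speed limit or range.

### The arm

A 6-joint arm with a two-finger parallel gripper is mounted at the origin on the work surface. World frame = base frame: x ahead of the robot, y to its left, z up, the work surface at z = 0. Lengths are in m, angles in rad, forces in N, time in s.
With the tool pointing down it reaches from about 0.35 to 0.925 m from the base axis. Payload 6.4 kg.
Tool frame: the origin (TCP) lies midway between the tips of the shut fingers; the grasp point (between the pads) lies 19 mm behind it; z points along the fingers, y is the direction in which the jaws open and shut (so a half turn about z gives the same grasp; the last joint's range is limited). The gripper opens to 85 mm and grips with 20 to 120 N. Pads are 22 mm wide; open, the fingers measure 114 mm over their backs; the gripper's body (76 mm by 85 mm) begins 54 mm behind the grasp point. The pads swing forward as they close: fully open they stand 13 mm farther back than shut.
Start: joints at [1.172, 0.245, 1.558, -0, 1.339, -0.174], TCP at [0.145, 0.634, 0.231] pointing down, gripper open.
Joint ranges: [-3.13, 3.13], [-1.02, 2.26], [0.13, 2.54], [-0.95, 4.09], [0.21, 2.88], [-2.74, 2.74]. Speed limits (rad/s): [2.57, 2.57, 3.14, 3.14, 3.14, 3.14].

### API

Orientations are given as [roll, pitch, yaw] about the fixed x, y, z axes, in that order (R = Rz(yaw) Ry(pitch) Rx(roll)).
In Python, from cell import sensors, capture, workorder, spotter gives the robot as it stands.
- The arm moves only by the tool play_rows, never from a script. Its argument "commands" is a list of rows, each a list of 3 entries, a list of its own where there are three numbers: the closure in counts, from 0 (fully open) to 255 (shut), then the shift along the tool's x, y, z in units of 25 mm (1.0 is 25 mm), then the turn about the tool's z in units of 5 degrees (1.0 is 5 degrees). In form: [[gripper, [dx, dy, dz], turn], ...]. A call has 1 to 5 rows; each row shifts and turns the commanded pose from where the row before left it, along the tool's axes as they then stand; what a row does not reach is not made up. A row lasts 1/12 s, in which the tool goes at most 41.7 mm and 7.16 degrees, less where a joint would pass 70% of its speed; a pose out of reach is approached as far as the arm can. A call is refused whole if a number of a shift passes 1 or a number of a turn 1, either way. A call with a gripper value outside its range is refused whole. The fingers move at their own pace and stop on an object; the grip force is fixed at half the most. Time passes only in rows, so rows that do not move let the fingers close. It gives the time, the measured TCP pose, the force and the opening at its end, in the units of the state.
- sensors.get_state(): the state, without advancing time (a new reading comes with each control period).
- capture(name): name is "scene" or "top"; returns a dict with "pixels" (384x512x3 uint8, blue, green, red), "K" (3x3 intrinsics, pixels), "k1" (the pictures are not rectified: a ray, as slopes to the right and down, at radius r is drawn at 1 + k1 r^2 times it, then the intrinsics apply), "extrinsics" (4x4, takes a point from camera to world coordinates). Camera axes: x right, y down, z forward; pixel columns grow to the right and rows downward; lengths in m; the calibration is good to about 2 mm. A picture is of the moment at which its call begins. There is no depth.
- workorder.sign_off(): hands the job in, once; it reports no verdict.
Trained networks look in a picture, given as the dict that the camera call returned (one of the last four; its "shot" number tells which), for a name from the list of things; names that differ only in an ending like _2 or _b are one class to them, and where a whole thing is asked for, a point or a joint stands for the part that bears it (a point fixed in the world has none). Each returns a list of dicts, best first, with "confidence" (0 to 1); they miss things now and then, are a little off and sometimes report something else, mostly with a low value. They report only what shows in the picture. A call takes as long as a camera call. They do not tell look-alikes from the thing itself.
- spotter.recognise(label, picture): "pixel" ([column, row] in pixels, amid what is visible of it).
- spotter.place_of(label, picture): "pixel" ([column, row] in pixels: a listed point, or the origin of a listed thing).
The state is a dict: "time": time; "joint_positions": joint angles; "joint_vel": joint speeds; "joint_efforts": joint torques, N m; "position": TCP position; "tcp_rot": TCP orientation; "force": force on the tool from outside, world axes, zero at the start; "ft_torque": the same for the moment, N m; "width": opening from 0.0 (shut) to 1.0 (fully open).
Only numpy, scipy, OpenCV 4.12 (cv2) and the standard library are available. Lean on these libraries where they do the work, as an engineer would, in place of code of your own. Each camera call takes 0.05 s, during which the arm holds its last target. There are 200 camera calls.

## Working session

There is one attempt and no reset: what is moved stays moved. The work goes in short steps, Python scripts to look and compute and a tool call to move; the robot and the scene stay as the last step left them, time stands still between calls to the robot, and variables do not carry over. Pictures are saved under pics/ and viewed, about 8 in all and at most 12, crops included, and the job is handed in when it is done.

Besides the shell and the picture viewer there is one more tool, called as name([rows], argument=value, ...), one row to a line, values as JSON. play_rows: Moves the arm, as the interface text tells. Its arguments: {"type":"object","properties":{"commands":{"type":"array"}},"required":["commands"]}

```bash
mkdir -p pics; cat > h.py <<'E'
import numpy as np, cv2
from cell import sensors, capture, workorder, spotter
def D(p): return np.array([p["k1"],0,0,0,0.])
def ray(p,px):
    K=np.array(p["K"],float);E=np.array(p["extrinsics"])
    d=cv2.undistortPoints(np.array([[px]],float),K,D(p))[0,0]
    return E[:3,3],E[:3,:3]@np.array([d[0],d[1],1.])
def at_z(p,px,z):
    o,d=ray(p,px);return o+d*(z-o[2])/d[2]
def proj(p,X):
    E=np.linalg.inv(np.array(p["extrinsics"]))
    return cv2.projectPoints(np.array(X,float).reshape(-1,1,3),cv2.Rodrigues(E[:3,:3])[0],E[:3,3],np.array(p["K"],float),D(p))[0][:,0]
def tri(p,a,q,b):
    o1,d1=ray(p,a);o2,d2=ray(q,b)
    A=np.stack([d1,-d2],1);s=np.linalg.lstsq(A,o2-o1,rcond=None)[0]
    x,y=o1+d1*s[0],o2+d2*s[1];return (x+y)/2,np.linalg.norm(x-y)
E
python3 - <<'E'
from h import *
np.set_printoptions(precision=4,suppress=True)
print(sensors.get_state())
Z={"nozzle":0.01,"mouth":.092,"sleeve_pad":.095}
for c in("scene","top"):
    p=capture(c);cv2.imwrite(f"pics/{c}0.png",p["pixels"])
    print(c,np.array(p["extrinsics"])[:3,3],p["k1"])
    for n in Z:
        for r in spotter.place_of(n,p): print(n,r,at_z(p,r["pixel"],Z[n]))
E
```

```text
{'time': 0.0, 'joint_positions': array([ 1.1719,  0.2458,  1.5591,  0.    ,  1.3387, -0.1741]), 'joint_vel': array([-0.0002, -0.0016, -0.0005,  0.0009, -0.0017,  0.0006]), 'joint_efforts': array([  0.0001, -42.9497, -32.6138,  -0.    ,   0.0052,   0.    ]), 'position': array([0.1447, 0.6331, 0.2302]), 'tcp_rot': array([-3.1397, -0.0003,  2.9168]), 'force': array([0.4847, 0.9056, 0.0757]), 'ft_torque': array([0.0047, 0.0193, 0.0119]), 'width': 1.000500231809447}
scene [ 1.1126 -0.4908  0.6345] -0.007818403326197543
nozzle {'pixel': [135.1, 217.8], 'confidence': 0.87} [ 0.3618 -0.3116  0.01  ]
nozzle {'pixel': [179.0, 236.3], 'confidence': 0.58} [ 0.4783 -0.2535  0.01  ]
mouth {'pixel': [303.7, 187.0], 'confidence': 0.65} [0.5748 0.0247 0.092 ]
sleeve_pad {'pixel': [298.6, 163.5], 'confidence': 0.67} [0.4948 0.0759 0.095 ]
top [ 0.314  -0.0522  0.9088] 0.038315676197396994
nozzle {'pixel': [352.1, 223.8], 'confidence': 0.71} [ 0.4738 -0.2493  0.01  ]
nozzle {'pixel': [374.2, 276.7], 'confidence': 0.56} [ 0.3625 -0.3027  0.01  ]
mouth {'pixel': [234.7, 158.5], 'confidence': 0.78} [0.5733 0.0241 0.092 ]
sleeve_pad {'pixel': [207.7, 188.9], 'confidence': 0.68} [0.5006 0.072  0.095 ]
```

View pics/scene0.png

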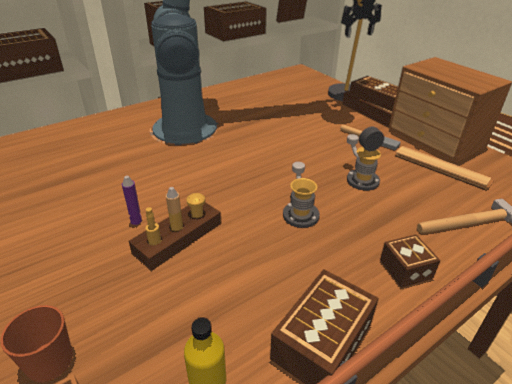

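View pics/top0.png

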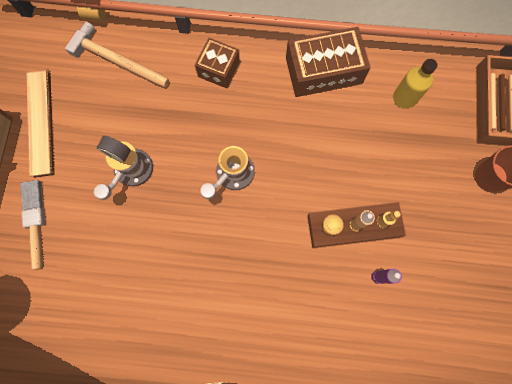

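The scene shows the rack with the domed plug, the wooden nozzle in the middle (top ~(367,217), scene ~(175,205)) and the barbed plug. The purple look-alike is separate, at top (387,276). The free coupler is at top (233,160) with its knob at (208,189). I'll check the estimates with an overlay.

```bash
cat > ov.py <<'E'
from h import *
np.set_printoptions(precision=4,suppress=True)
N=np.array([.476,-.2515]);M=np.array([.574,.0244]);u=np.array([.498,.074])-M;u/=np.linalg.norm(u);P=M+.085*u
t=np.linspace(0,2*np.pi,60)
def circ(c,r,z): return np.stack([c[0]+r*np.cos(t),c[1]+r*np.sin(t),0*t+z],1)
rows=[]
for c in("top","scene"):
    p=capture(c)
    for (cen,z,items) in((N,.1,[(N,.0135,.036),(N,.014,.082),(N,.014,.122)]),(M,.09,[(M,.027,.092),(P,.016,.095)])):
        a=proj(p,[[*cen,z]])[0].astype(int);s=40;k=7
        im=cv2.resize(p["pixels"][a[1]-s:a[1]+s,a[0]-s:a[0]+s],None,fx=k,fy=k,interpolation=cv2.INTER_CUBIC)
        im=im[:,:]
        for (cc,r,zz) in items:
            q=((proj(p,circ(cc,r,zz))-(a-s)+.5)*k*1).astype(np.int32)
            cv2.polylines(im,[q],True,(0,255,0),1)
        cv2.putText(im,f"{c} org {a-s}",(5,15),0,.5,(255,255,255),1)
        rows.append(cv2.resize(im,(300,300) if 0 else (400,400),interpolation=cv2.INTER_AREA)[:, :])
o=np.vstack([np.hstack(rows[:2]),np.hstack(rows[2:])])
cv2.imwrite("pics/ov1.png",cv2.resize(o,(600,600)))
E
python3 ov.py
```

```text
(no output)
```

View pics/ov1.png

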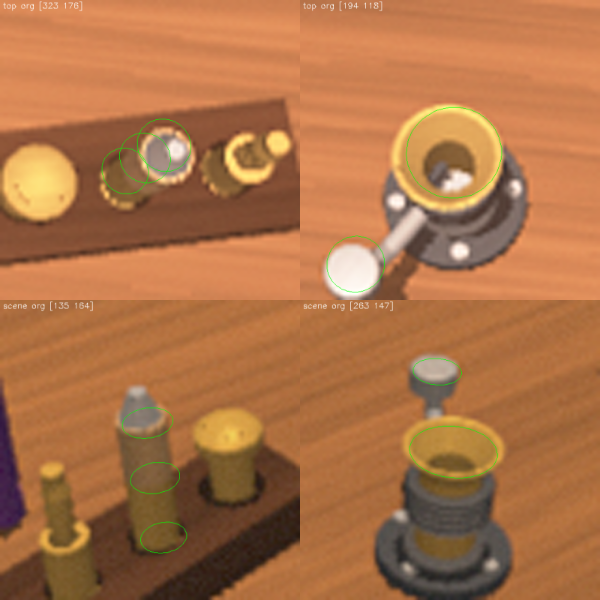

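```bash
python3 - <<'E'
from h import *
np.set_printoptions(precision=4,suppress=True)
T=capture("top");S=capture("scene")
for n,a,b,z in(("noz",(366.8,217.1),(172.6,193.9),.122),("tip",(370,215.5),(170.8,187),.140),("mouth",(232.7,159.1),(303.3,186),.092),("pad",(207.9,189.5),(298.5,164.9),.095)):
    print(n,at_z(T,a,z),at_z(S,b,z),tri(T,a,S,b))
# rack orientation, top face z=.036 (top view corners)
# threshold-based check of rim, pad in top
hsv=cv2.cvtColor(T["pixels"],cv2.COLOR_BGR2HSV)
m=((hsv[...,1]<60)&(hsv[...,2]>140)).astype(np.uint8)
n,l,st,c=cv2.connectedComponentsWithStats(m)
for i in range(1,n):
    if st[i,4]>30 and 190<c[i][0]<260 and 140<c[i][1]<210: print("pad blob",c[i],st[i])
m=((hsv[...,0]>17)&(hsv[...,0]<32)&(hsv[...,1]>110)&(hsv[...,2]>120)).astype(np.uint8)
n,l,st,c=cv2.connectedComponentsWithStats(m)
for i in range(1,n):
    if st[i,4]>30: print("brass",c[i],st[i])
# rack dark
v=hsv[...,2].copy()[190:255,300:415]
m=(v<110).astype(np.uint8); cs=cv2.findContours(m,0,1)[0];k=max(cs,key=cv2.contourArea);print(cv2.minAreaRect(k))
b=cv2.boxPoints(cv2.minAreaRect(k))+[300,190];print([at_z(T,q,.036)[:2] for q in b])
E
```

```text
noz [ 0.4703 -0.2528  0.122 ] [ 0.467  -0.2502  0.122 ] (array([ 0.4699, -0.2518,  0.1245]), np.float64(0.0008419074167120988))
tip [ 0.4705 -0.2542  0.14  ] [ 0.4659 -0.2516  0.14  ] (array([ 0.4699, -0.2532,  0.1431]), np.float64(0.0002860821919896515))
mouth [0.5715 0.0281 0.092 ] [0.5712 0.0264 0.092 ] (array([0.5712, 0.0275, 0.0917]), np.float64(0.0015110478786143414))
pad [0.4993 0.0714 0.095 ] [0.4996 0.0716 0.095 ] (array([0.4994, 0.0715, 0.0949]), np.float64(0.0003028268728885258))
pad blob [212.0359 186.6414] [201 173  27  25 251]
brass [96.8209 47.2687] [83 40 30 16 67]
brass [412.2408  87.5064] [ 394   66   39   42 1009]
brass [128.881  145.4286] [122 142  13   9  42]
brass [233.4387 158.3742] [219 146  29  28 155]
brass [115.6855 163.6604] [106 156  24  14 159]
brass [387.2326 218.6512] [383 212  12  12  43]
brass [332.751  224.3333] [324 216  18  18 249]
brass [ 31.9778 245.0444] [ 31 232   4  28  45]
((10.629485130310059, 41.05928421020508), (32.546043395996094, 2.0143790245056152), 80.90972137451172)
[array([ 0.4779, -0.1444]), array([ 0.4791, -0.1487]), array([ 0.4101, -0.165 ]), array([ 0.4089, -0.1607])]
```

```bash
python3 - <<'E'
from h import *
np.set_printoptions(precision=4,suppress=True)
T=capture("top");S=capture("scene")
print("tcp in scene",proj(S,[[.1447,.6331,.23]]), "pole foot",at_z(S,(342,92),0),"gauge",at_z(T,(115,148),.16),at_z(S,(371,139),.15))
a,b=at_z(T,(323,212.5),.036),at_z(T,(398.5,202.1),.036);d=a-b;print("rack y",d/np.linalg.norm(d))
a,b=at_z(T,(323,246.4),.036),at_z(T,(402.5,235.5),.036);d=a-b;print("rack y",d/np.linalg.norm(d))
E
```

```text
tcp in scene [[358.2424  39.7198]] pole foot [0.075  0.6648 0.    ] gauge [0.5484 0.2527 0.16  ] [0.5727 0.2403 0.15  ]
rack y [-0.2417  0.9704  0.    ]
rack y [-0.2401  0.9708  0.    ]
```

play_rows([
  [0,[-1,-1,0],0],
  [0,[-1,-1,0],0],
  [0,[-1,-1,0],0],
  [0,[-1,-1,0],0],
  [0,[-1,-1,0],0],
])

```text
time: 1.12
position: [0.2394, 0.4826, 0.2313]
tcp_rot: [3.141, 0.0, 2.917]
force: [0.8, 0.2, -0.5]
width: 1.0
```

play_rows([
  [0,[-1,-1,0],0],
  [0,[-1,-1,0],0],
  [0,[-1,-1,0],0],
  [0,[-1,-1,0],0],
  [0,[-1,-1,0],0],
])

```text
time: 1.53
position: [0.3335, 0.3328, 0.2316]
tcp_rot: [3.141, 0.001, 2.917]
force: [0.9, -0.2, 0.2]
width: 0.996
```

play_rows([
  [0,[-1,-1,0],0],
  [0,[-1,-1,0],0],
  [0,[-1,-1,0],0],
  [0,[-1,-1,0],0],
  [0,[-1,-1,0],0],
])

```text
time: 1.95
position: [0.4275, 0.1829, 0.2317]
tcp_rot: [3.141, 0.001, 2.917]
force: [0.1, -0.9, -0.1]
width: 1.0
```

play_rows([
  [0,[-1,-1,0],0],
  [0,[-1,-1,0],0],
  [0,[-1,-1,0],0],
  [0,[-1,-1,0],0],
  [0,[-1,-1,0],0],
])

```text
time: 2.37
position: [0.5216, 0.033, 0.2315]
tcp_rot: [3.141, 0.001, 2.916]
force: [1.3, 0.5, -0.2]
width: 1.001
```

play_rows([
  [0,[0,-1,0],0],
  [0,[0,-1,0],0],
  [0,[0,-1,0],0],
  [0,[0,-1,0],0],
  [0,[0,-1,0],0],
])

```text
time: 2.78
position: [0.4926, -0.0883, 0.2315]
tcp_rot: [-3.142, 0.0, 2.917]
force: [-0.1, 0.2, -0.6]
width: 0.999
```

play_rows([
  [0,[-0.1,-1,0],0],
  [0,[-0.1,-1,0],0],
  [0,[-0.1,-1,0],0],
  [0,[-0.1,-1,0],0],
  [0,[-0.1,-1,0],0],
])

```text
time: 3.2
position: [0.477, -0.2129, 0.2315]
tcp_rot: [-3.141, 0.001, 2.917]
force: [-0.6, -0.4, 0.2]
width: 1.001
```

play_rows([
  [0,[0,-1,0],0],
  [0,[0,-0.58,0],0],
  [0,[0,0,0],1],
  [0,[0,0,0],1],
  [0,[0,0,0],1],
])

```text
time: 3.62
position: [0.4684, -0.2507, 0.2313]
tcp_rot: [3.142, 0.0, 2.65]
force: [-0.0, -0.1, 0.1]
width: 0.996
```

play_rows([
  [0,[0,0,0],1],
  [0,[0,0,0],1],
  [0,[0,0,0],1],
  [0,[0,0,0],1],
  [0,[0,0,0],1],
])

```text
time: 4.03
position: [0.4685, -0.2502, 0.2314]
tcp_rot: [3.142, 0.0, 2.214]
force: [0.0, -0.5, -0.6]
width: 1.004
```

play_rows([
  [0,[0,0,0],1],
  [0,[0,0,0],1],
  [0,[0,0,0],1],
  [0,[0,0,0],1],
  [0,[0,0,0],0.64],
])

```text
time: 4.45
position: [0.4685, -0.2502, 0.2314]
tcp_rot: [3.141, 0.0, 1.81]
force: [-1.0, 0.4, -0.2]
width: 1.004
```

play_rows([
  [0,[-0.07,0,0.9],0],
  [0,[0,0,0.9],0],
  [0,[0,0,0.9],0],
  [0,[0,0,0.3],0],
  [0,[0,0,0],0],
])

```text
time: 4.87
position: [0.4677, -0.2509, 0.154]
tcp_rot: [-3.139, -0.004, 1.814]
force: [-0.3, -0.5, 0.5]
width: 1.001
```

```bash
python3 - <<'E'
from h import *
r=[]
for c,o,s in(("top",(365,215),45),("scene",(175,190),45)):
    p=capture(c);r.append(cv2.resize(p["pixels"][o[1]-s:o[1]+s,o[0]-s:o[0]+s],(400,400),interpolation=cv2.INTER_CUBIC))
cv2.imwrite("pics/g1.png",np.hstack(r)); print(sensors.get_state()["position"])
E
```

```text
[ 0.46935861 -0.25225582  0.15720116]
```

View pics/g1.png

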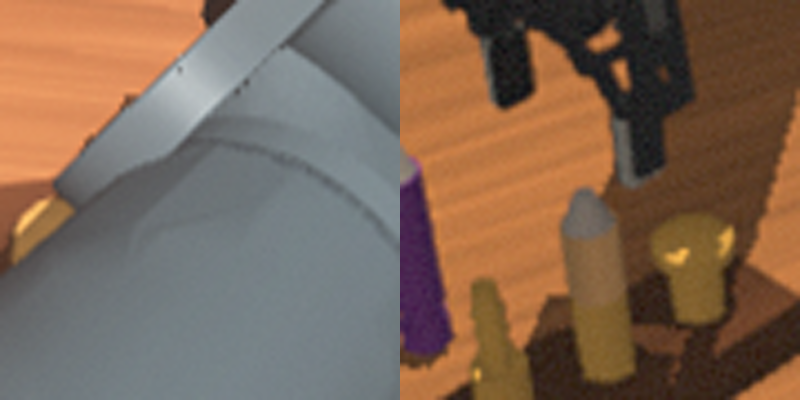

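The scene view shows the two fingertips, at crop (510,100) and (640,185), straddling the nozzle tip at (585,190). They are centred on its axis, so I can descend and grip.

play_rows([
  [0,[0,0,0.8],0],
  [0,[0,0,0.8],0],
  [0,[0,0,0.8],0],
  [0,[0,0,0.55],0],
  [0,[0,0,0],0],
])

```text
time: 5.38
position: [0.4682, -0.2513, 0.0814]
tcp_rot: [-3.14, -0.002, 1.814]
force: [0.3, 1.1, -0.6]
width: 0.997
```

play_rows([
  [255,[0,0,0],0],
  [255,[0,0,0],0],
  [255,[0,0,0],0],
  [255,[0,0,0],0],
  [255,[0,0,0],0],
])

```text
time: 5.8
position: [0.4698, -0.2525, 0.0839]
tcp_rot: [3.14, 0.002, 1.814]
force: [1.6, 0.8, 1.7]
width: 0.313
```

play_rows([
  [255,[0,0,0],0],
  [255,[0,0,0],0],
  [255,[0,0,0],0],
  [255,[0,0,0],0],
  [255,[0,0,0],0],
])

```text
time: 6.22
position: [0.4699, -0.2525, 0.0839]
tcp_rot: [3.14, 0.002, 1.814]
force: [0.2, 0.8, 5.2]
width: 0.313
```

play_rows([
  [255,[0,0,-0.5],0],
  [255,[0,0,-1],0],
  [255,[0,0,-1],0],
  [255,[0,0,-1],0],
  [255,[0,0,-1],0],
])

```text
time: 6.63
position: [0.4681, -0.2514, 0.1959]
tcp_rot: [-3.14, -0.001, 1.814]
force: [0.7, -0.8, -2.2]
width: 0.311
```

play_rows([
  [255,[0,0,-0.5],0],
  [255,[0.5,0.3,0],0],
  [255,[1,0.7,0],0],
  [255,[1,0.7,0],0],
  [255,[1,0.7,0],0],
])

```text
time: 7.05
position: [0.5056, -0.1513, 0.2068]
tcp_rot: [-3.14, -0.001, 1.813]
force: [1.3, 0.6, -4.2]
width: 0.314
```

play_rows([
  [255,[1,0.7,0],0],
  [255,[1,0.7,0],0],
  [255,[1,0.7,0],0],
  [255,[1,0.7,0],0],
  [255,[1,0.7,0],0],
])

```text
time: 7.47
position: [0.5605, -0.0086, 0.2067]
tcp_rot: [-3.14, -0.001, 1.814]
force: [0.1, -1.6, -1.3]
width: 0.311
```

play_rows([
  [255,[1,0.6,0],0],
  [255,[0.38,0.14,0],0],
  [255,[0,0,0],0],
  [255,[0,0,0],0],
  [255,[0,0,0],0],
])

```text
time: 7.88
position: [0.5701, 0.0268, 0.2071]
tcp_rot: [-3.14, 0.0, 1.813]
force: [-0.8, -0.4, -2.2]
width: 0.314
```

```bash
cat > v.py <<'E'
import sys
from h import *
np.set_printoptions(precision=4,suppress=True)
s=sensors.get_state();print(s["position"],s["tcp_rot"],s["force"],s["width"],s["time"])
r=[]
for c,o,k in(("top",(225,160),50),("scene",(303,170),60)):
    p=capture(c);r.append(cv2.resize(p["pixels"][o[1]-k:o[1]+k,o[0]-k:o[0]+k],(400,400),interpolation=cv2.INTER_CUBIC))
cv2.imwrite(sys.argv[1],np.hstack(r))
E
python3 v.py pics/m1.png
```

```text
[0.5701 0.0268 0.2071] [-3.1404  0.0002  1.8128] [-0.8267 -0.3609 -2.2384] 0.313685037311881 7.8833
```

View pics/m1.png

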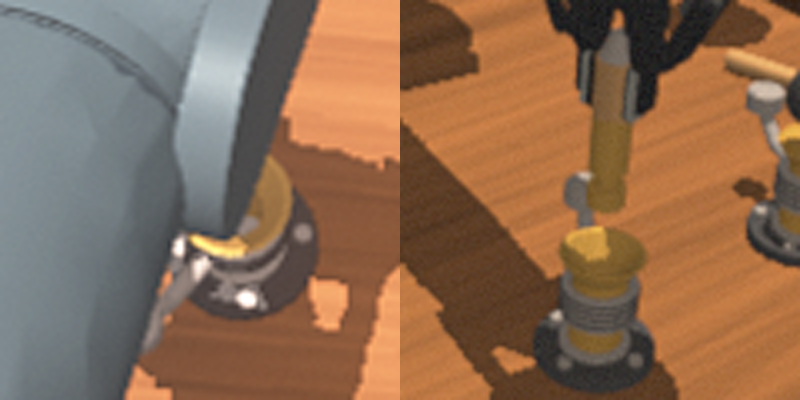

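play_rows([
  [255,[0,0.06,0.6],0],
  [255,[0,0,0.6],0],
  [255,[0,0,0.5],0],
  [255,[0,0,0.3],0],
  [255,[0,0,0.3],0],
])

```text
time: 8.4
position: [0.5718, 0.0276, 0.1491]
tcp_rot: [-3.141, -0.0, 1.813]
force: [-0.5, 0.2, -2.1]
width: 0.314
```

play_rows([
  [255,[0,0,0.2],0],
  [255,[0,0,0.2],0],
  [255,[0,0,0.2],0],
  [255,[0,0,0.2],0],
  [255,[0,0,0],0],
])

```text
time: 8.82
position: [0.5716, 0.0282, 0.1291]
tcp_rot: [-3.14, -0.0, 1.814]
force: [0.3, -0.2, -3.0]
width: 0.309
```

play_rows([
  [255,[0,0,0.15],0],
  [255,[0,0,0.15],0],
  [255,[0,0,0.15],0],
  [255,[0,0,0],0],
  [255,[0,0,0],0],
])

```text
time: 9.23
position: [0.5721, 0.0281, 0.1185]
tcp_rot: [-3.141, -0.0, 1.814]
force: [0.3, 0.8, -2.7]
width: 0.314
```

play_rows([
  [255,[0,0,0.08],0],
  [255,[0,0,0.04],0],
  [255,[0,0,0],0],
  [255,[0,0,0],0],
  [255,[0,0,0],0],
])

```text
time: 9.65
position: [0.5723, 0.0281, 0.1159]
tcp_rot: [3.141, 0.0, 1.814]
force: [0.9, 0.3, -1.6]
width: 0.319
```

```bash
python3 v.py pics/m2.png
```

```text
[0.5723 0.0281 0.1159] [3.1411 0.0002 1.8137] [ 0.8969  0.3492 -1.6366] 0.31861685936814227 9.65
```

View pics/m2.png

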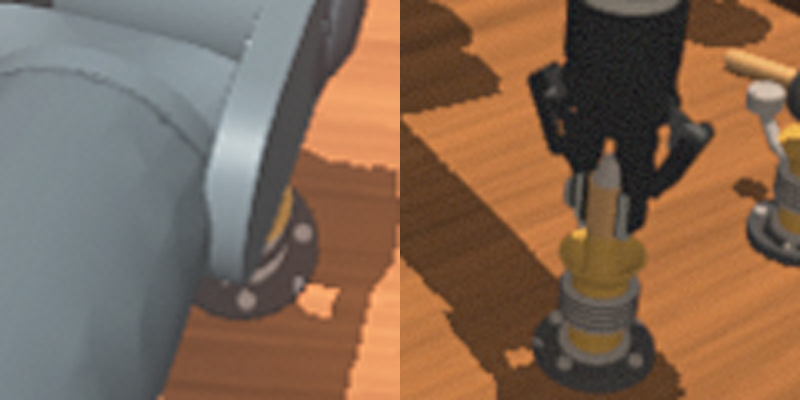

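play_rows([
  [150,[0,0,0],0],
  [100,[0,0,0],0],
  [0,[0,0,0],0],
  [0,[0,0,0],0],
  [0,[0,0,0],0],
])

```text
time: 10.17
position: [0.5722, 0.0281, 0.116]
tcp_rot: [3.141, 0.0, 1.814]
force: [0.6, -0.7, -0.2]
width: 0.952
```

play_rows([
  [0,[0,0,-0.4],0],
  [0,[0,0,-0.9],0],
  [0,[0,0,-0.9],0],
  [0,[0,0,-0.9],0],
  [0,[0,0,-0.9],0],
])

```text
time: 10.58
position: [0.5721, 0.0282, 0.2177]
tcp_rot: [3.141, 0.0, 1.814]
force: [-0.5, 0.5, 0.8]
width: 0.996
```

play_rows([
  [0,[0,0,-0.4],0],
  [255,[0.8,-0.8,0],0],
  [255,[0.8,-0.8,0],0],
  [255,[0.79,-0.8,0],0],
  [255,[0,0,0],1],
])

```text
time: 11.0
position: [0.4959, 0.0737, 0.225]
tcp_rot: [-3.139, -0.001, 1.727]
force: [-0.2, 0.3, 0.2]
width: 0.454
```

play_rows([
  [255,[0,0,0],1],
  [255,[0,0,0],1],
  [255,[0,0,0],1],
  [255,[0,0,0],1],
  [255,[0,0,0],1],
])

```text
time: 11.42
position: [0.4992, 0.0717, 0.2257]
tcp_rot: [-3.141, 0.0, 1.286]
force: [-0.1, -0.6, 0.1]
width: -0.001
```

play_rows([
  [255,[0,0,0],1],
  [255,[0,0,0],1],
  [255,[0,0,0],1],
  [255,[0,0,0],0],
  [255,[0,0,0],0],
])

```text
time: 11.83
position: [0.4993, 0.0717, 0.2257]
tcp_rot: [-3.141, 0.0, 1.031]
force: [0.5, -0.6, 0.1]
width: 0.002
```

```bash
python3 v.py pics/p1.png
```

```text
[0.4993 0.0717 0.2257] [-3.1413  0.0001  1.0305] [ 0.4685 -0.5679  0.0733] 0.001972760558019974 11.8333
```

View pics/p1.png

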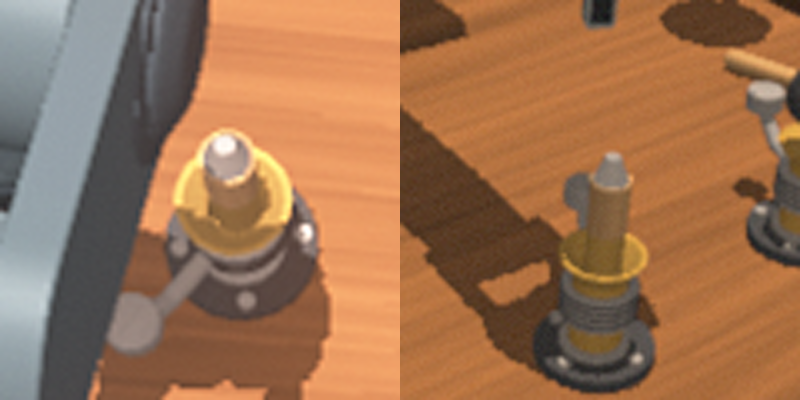

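The nozzle stands upright in the mouth and the knob, at top crop (135,325), is unchanged. Next is pressing the knob.

play_rows([
  [255,[0,0,0.9],0],
  [255,[0,0,1],0],
  [255,[0,0,1],0],
  [255,[0,0,1],0],
  [255,[0,0,0.8],0],
])

```text
time: 12.35
position: [0.4987, 0.0717, 0.1064]
tcp_rot: [-3.14, 0.001, 1.03]
force: [0.2, -0.2, -0.6]
width: 0.0
```

play_rows([
  [255,[0,0,0.3],0],
  [255,[0,0,0.1],0],
  [255,[0,0,0.1],0],
  [255,[0,0,0.1],0],
  [255,[0,0,0],0],
])

```text
time: 12.77
position: [0.5006, 0.0716, 0.0948]
tcp_rot: [3.139, -0.001, 1.029]
force: [-0.9, 0.0, 4.7]
width: -0.009
```

play_rows([
  [255,[0,0,0.1],0],
  [255,[0,0,0.1],0],
  [255,[0,0,0.1],0],
  [255,[0,0,0.1],0],
  [255,[0,0,0],0],
])

```text
time: 13.18
position: [0.5007, 0.0716, 0.0849]
tcp_rot: [3.139, -0.001, 1.029]
force: [-1.4, -0.1, 7.1]
width: 0.004
```

play_rows([
  [255,[0,0,0.1],0],
  [255,[0,0,0.07],0],
  [255,[0,0,0.04],0],
  [255,[0,0,0],0],
  [255,[0,0,0],0],
])

```text
time: 13.6
position: [0.5007, 0.0717, 0.0801]
tcp_rot: [3.139, -0.001, 1.029]
force: [-3.5, 0.5, 7.7]
width: 0.003
```

play_rows([
  [255,[0,0,0.03],0],
  [255,[0,0,0],0],
  [255,[0,0,0],0],
  [255,[0,0,0],0],
  [255,[0,0,0],0],
])

```text
time: 14.02
position: [0.5007, 0.0717, 0.0794]
tcp_rot: [3.139, -0.001, 1.029]
force: [-4.4, 0.1, 7.9]
width: -0.001
```

```bash
python3 v.py pics/p2.png
```

```text
[0.5007 0.0717 0.0794] [ 3.1394 -0.001   1.0287] [-4.3731  0.1308  7.8532] -0.000941620368086893 14.0167
```

View pics/p2.png

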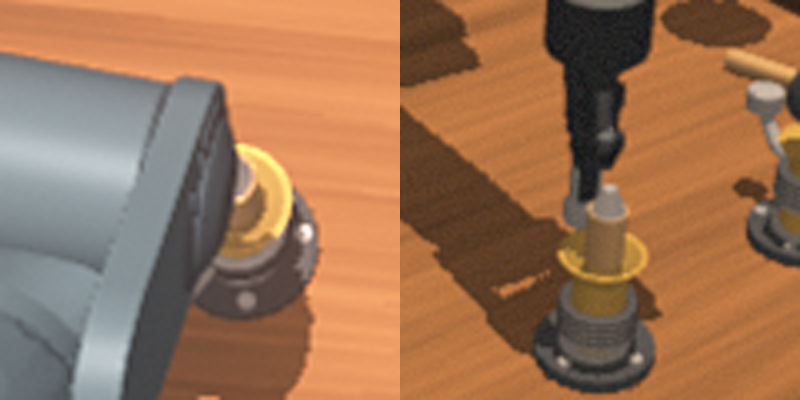

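play_rows([
  [255,[0,0,0.03],0],
  [255,[0,0,0.03],0],
  [255,[0,0,0],0],
  [255,[0,0,0],0],
  [255,[0,0,0],0],
])

```text
time: 14.53
position: [0.5007, 0.0717, 0.0789]
tcp_rot: [3.14, -0.001, 1.029]
force: [-7.6, -0.5, 15.6]
width: -0.0
```

Force jumped to 15.6 N, so the sleeve is at its stop. I'll release straight up.

play_rows([
  [255,[0,0,-0.2],0],
  [255,[0,0,-0.3],0],
  [255,[0,0,-0.4],0],
  [255,[0,0,-0.8],0],
  [255,[0,0,-1],0],
])

```text
time: 14.95
position: [0.4984, 0.0717, 0.1433]
tcp_rot: [-3.139, 0.001, 1.028]
force: [-0.4, 0.4, -0.2]
width: -0.004
```

play_rows([
  [255,[0,0,-1],0],
  [255,[0,0,-1],0],
  [255,[0,0,-1],0],
  [255,[0,-1,0],0],
  [255,[0,-1,0],0],
])

```text
time: 15.37
position: [0.458, 0.0973, 0.2213]
tcp_rot: [3.137, -0.003, 1.027]
force: [-0.6, 0.3, -0.6]
width: 0.001
```

play_rows([
  [255,[0,-1,0],0],
  [255,[0,-1,0],0],
  [255,[0,0,0],0],
  [255,[0,0,0],0],
  [255,[0,0,0],0],
])

```text
time: 15.78
position: [0.4144, 0.1232, 0.219]
tcp_rot: [3.14, -0.001, 1.028]
force: [0.2, -0.0, -0.3]
width: -0.003
```

```bash
python3 v.py pics/f1.png; python3 - <<'E'
from h import *
np.set_printoptions(precision=4,suppress=True)
for c in("top","scene"):
    p=capture(c);print(c,"expected tip seated/on pawls",proj(p,[[.5714,.0273,.146],[.5714,.0273,.172]]).tolist(),"pad fwd/back",proj(p,[[.4995,.0715,.095],[.4995,.0715,.079]]).tolist())
    for r in spotter.place_of("sleeve_pad",p)[:2]: print(r)
E
```

```text
[0.4144 0.1232 0.219 ] [ 3.1401 -0.0007  1.0285] [ 0.2323 -0.036  -0.3173] -0.0025662637617313903 15.7833
top expected tip seated/on pawls [[231.46568486382336, 150.82471242624848], [230.6102590028427, 146.39160814725528]] pad fwd/back [[207.84717819874476, 189.41493583300064], [208.7581601110051, 191.1931274295206]]
{'pixel': [208.0, 190.4], 'confidence': 0.96}
scene expected tip seated/on pawls [[305.52536988704145, 166.49135236636755], [306.48748056861024, 156.6480106708324]] pad fwd/back [[298.45421552120314, 164.88832013682216], [298.0003395677008, 170.21597030737283]]
{'pixel': [295.9, 163.7], 'confidence': 0.57}
```

View pics/f1.png

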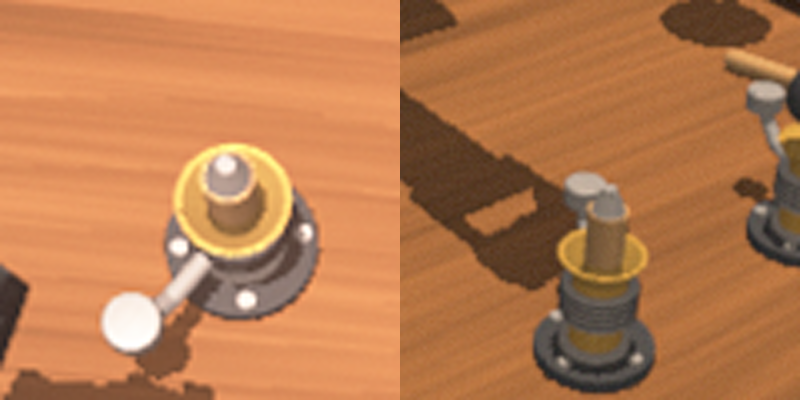

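```bash
python3 -c "
from cell import workorder;print(workorder.sign_off())"
```

```text
the job is handed in; nothing more can be done
None
```

The wooden-gripped nozzle is upright and fully home in the free coupler, with the sleeve sprung forward to lock it. I handed the job in at about 16 s of the 45 s allowed.

I lifted the nozzle from the rack, stood it on the pawls and released it. I then pressed the knob down to its stop, where the force jumped from about 8 N to 15.6 N, and raised the fingers straight off it.

**Last checks:**
- **Nozzle seated:** its tip in the scene picture is at about (305, 167). I expected (305.5, 166.5) if seated and (306.5, 156.6) if still on the pawls.
- **Sleeve forward:** I read the knob at about (298.5, 165) in the scene picture, against an expected (298.5, 164.9).
- **Robot clear:** the measured force is near zero and the arm touches nothing.

**What disagreed or wasn't tested:**
- The network's own knob reading in the scene picture was about 2.5 px off mine, at lower confidence (0.57).
- In the top picture its reading fell between the forward and back positions, which are only about 2 px apart there, so that view cannot settle it.
- I did not tug the nozzle to test the lock.
- A sideways force of 4 to 8 N appeared while I pressed the knob, probably friction, and was gone on release.

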